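# Put the gauges back in their holders

## Robot

A 6-joint arm with a two-finger parallel gripper is mounted at the origin on the work surface. World frame = base frame: x ahead of the robot, y to its left, z up, the work surface at z = 0. Lengths are in m, angles in rad, forces in N, time in s.
With the tool pointing down it reaches from about 0.225 to 0.875 m from the base axis. Payload 3.4 kg.
Tool frame: the origin (TCP) lies at the very end of the fingers, on their centre line; the grasp point (between the pads) lies behind it (manip.tcp_to_grasp is the z of the grasp point in the tool frame, in m); z points along the fingers, y is the direction in which the jaws open and shut (so a half turn about z gives the same grasp; the last joint's range is limited). The gripper opens to 85 mm and grips with 20 to 120 N. Pads are 22 mm wide; open, the fingers measure 114 mm over their backs; the gripper's body (76 mm by 85 mm) begins 54 mm behind the grasp point. The pads swing forward as they close: fully open they stand 13 mm farther back than shut.
Start: joints at [-1.371, 0.276, 1.505, -0, 1.361, -0.121], TCP at [0.181, -0.546, 0.231] pointing down, gripper open.
Joint ranges: [-2.89, 2.89], [-0.75, 2.08], [0.22, 2.7], [-1.18, 4.32], [0.11, 2.71], [-2.7, 2.7]. Speed limits (rad/s): [2.57, 2.57, 3.14, 3.14, 3.14, 3.14].

## Interface

Orientations are given as a unit quaternion [w, x, y, z].
In Python, from rig import manip, eyes gives the robot as it stands.
- The arm moves only by the tool servo_tool, never from a script. Its argument "increments" is a list of rows, each an object with "slide": the shift along the tool's x, y, z in m, a list of three; "spin": the turn about the tool's z in degrees. A call has 1 to 8 rows; each row shifts and turns the commanded pose from where the row before left it, along the tool's axes as they then stand; what a row does not reach is not made up. A row lasts 1/10 s, in which the tool goes at most 50 mm and 8.59 degrees, less where a joint would pass 70% of its speed; a pose out of reach is approached as far as the arm can. A call is refused whole if a number of a shift passes 0.05 or a number of a turn 8.59, either way. A call with a gripper value outside its range is refused whole. "hand" is the opening, from 0 (shut) to 1 (fully open), set as the call begins (left out, the last holds). The fingers move at their own pace and stop on an object; "newtons" is the grip in N (left out, the last holds). Time passes only in rows, so rows that do not move let the fingers close. It gives the time, the measured TCP pose, the force and the opening at its end, in the units of the state.
- manip.get_state(): the state, without advancing time (a new reading comes with each control period).
- eyes.get_image(name): name is "side" or "top"; returns the picture (420x560x3 uint8, blue, green, red); there is no depth.
- eyes.calibration(name): a dict with "fx", "fy", "cx", "cy" (pixels), "k1" (the pictures are not rectified: a ray, as slopes to the right and down, at radius r is drawn at 1 + k1 r^2 times it, then the intrinsics apply), "rvec" (rotation vector, rad) and "tvec" (3), from world to camera coordinates, as OpenCV has them. Camera axes: x right, y down, z forward; pixel columns grow to the right and rows downward; lengths in m; the calibration is good to about 2 mm. A picture is of the moment at which its call begins. calibration takes no time and is no camera call.
- manip.sign_off(): hands the job in, once; it reports no verdict.
The state is a dict: "clock": time; "qpos": joint angles; "qd": joint speeds; "effort": joint torques, N m; "position": TCP position; "ee_rot": TCP orientation; "contact_force": force on the tool from outside, world axes, zero at the start; "moment": the same for the moment, N m; "width": finger opening in m.
Only numpy, scipy, OpenCV 4.12 (cv2) and the standard library are available. Lean on these libraries where they do the work, as an engineer would, in place of code of your own. Each camera call takes 0.05 s, during which the arm holds its last target.

## Task

Measuring is finished: put the four loose gauges on the bench back into their wooden holders. The big ring gauge goes over the thick post and the small ring gauge over the thin post, both lying flat on the base; the plug gauge goes into the free cradle of the plug rack, resting by its ends in both V notches, and the loose V-block stands upright in the free bay of its case. These are precision parts: set them down rather than drop them, and do not disturb the plug gauge and the V-block that are already put away.

Things in the scene. Friction and masses are not known exactly. Their poses are not given: they have to be found in the camera images.
- ring_big_mid (a point): Big ring gauge: loose steel ring lying flat, 62 mm outside diameter, 44 mm bore, 20 mm high, about 0.22 kg. The point is the ring's centre, half-way up (10 mm above its underside); z is the bore's axis.
- ring_small_mid (a point): Small ring gauge: loose steel ring lying flat, 40 mm outside diameter, 24 mm bore, 18 mm high, about 0.11 kg. The point is the ring's centre, half-way up (9 mm above its underside); z is the bore's axis.
- plug_mid (a point): Loose plug gauge lying on the bench: eight-sided aluminium handle, 75 mm long, 20 mm across flats (lies on a flat, upright flats at its sides), with a round steel plug of 14 mm diameter at each end, 30 mm long at +x, 24 mm at -x; 0.13 kg. The point is the middle of the handle, on its axis, 10 mm above the bench; x runs along the gauge.
- vblock_mid (a point): Loose steel V-block, upright on the bench: 40 mm wide (x), 50 mm long (y), 40 mm high, about 0.55 kg, with a V groove 28 mm wide and 14 mm deep along y in its top. The point is its centre, 20 mm above its underside; its upright 40 mm-apart sides face +-x.
- thick_stand_seat (a point): Stand with the thick post (fixed): a wooden base 90 x 90 x 8 mm with an upright aluminium post of 26 mm diameter in its middle, rising 46 mm above the base, its top 8 mm tapered. The point is the middle of the base's top face, at the foot of the post, 8 mm above the bench: the ring rests there. z up. The small ring does not fit over this post.
- thin_stand_seat (a point): Stand with the thin post (fixed): a wooden base 90 x 90 x 8 mm with an upright aluminium post of 8 mm diameter in its middle, rising 42 mm above the base, its top 8 mm tapered. The point is the middle of the base's top face, at the foot of the post, 8 mm above the bench: the ring rests there. z up.
- plug_bay (a point): Free cradle of the fixed wooden plug rack (base 124 x 124 x 8 mm): 2 uprights 46 to 56 mm either side of the point along x, tops 47 mm above the bench, with V notches 34 wide, 17 deep, for the gauge's round ends; the handle hangs between, either way round. Point: where the handle's middle lies when stored, 40 mm above the bench; x along the gauge. The other cradle, 72 mm towards -y, is taken.
- case_bay (a point): Free bay of the fixed wooden V-block case (tray, 68 mm in x, 155 in y, 2 bays in line along y). Bay 58 (x) by 70 mm (y) inside, walls 16 mm above the bench; the +-x sides have 48 mm finger gaps down to the floor. Point: middle of the bay's floor, 5 mm above the bench. The V-block stands here groove up and along y, either way round. The other bay, 75 mm towards -y, is taken.
- plug_stored_mid (a point): Plug gauge already put away in the rack's other cradle (loose, same as the other; same kind of point). Leave it alone.
- vblock_stored_mid (a point): V-block already put away in the other bay of the case (loose, same as the other; same kind of point). Leave it alone.

How it is judged:
At the end, for the whole second after the job is handed in: Rings flat on their bases, centre within 12 mm of the right post; plug gauge in the free cradle within 12 mm and 0.08 rad; V-block upright on the free bay's floor within 16 mm and 0.35 rad; stored gauges moved under 10 mm; all released and at rest (horizontal distance between ring_big_mid and thick_stand_seat below 0.012 m and z of ring_big_mid in the frame of thick_stand_seat below 0.014 m and angle between each of ring_big_mid, ring_small_mid's own z axis and vertical below 0.12 rad and horizontal distance between ring_small_mid and thin_stand_seat below 0.012 m and z of ring_small_mid in the frame of thin_stand_seat below 0.013 m and distance between plug_mid and plug_bay below 0.012 m and angle between the x axis of plug_mid and the x axis of plug_bay, either way round below 0.08 rad and horizontal distance between vblock_mid and case_bay below 0.016 m and z of vblock_mid in the frame of case_bay between 0.017 and 0.023 m and angle between vblock_mid's own z axis and vertical below 0.1 rad and angle between the y axis of vblock_mid and the y axis of case_bay, either way round below 0.35 rad and distance of each of plug_stored_mid, vblock_stored_mid from where it was at the start of the episode below 0.01 m and linear speed of each of ring_big, ring_small, plug, vblock below 0.02 m/s); the robot touches nothing.
It fails at once if a gauge is dropped at its holder (let go, it falls at over 0.55 m/s, which is a free fall of about 15 mm) ((contact force between the fingers and ring_big below 0.2 N and linear speed of ring_big above 0.55 m/s and horizontal distance between ring_big_mid and thick_stand_seat below 0.06 m) or (contact force between the fingers and ring_small below 0.2 N and linear speed of ring_small above 0.55 m/s and horizontal distance between ring_small_mid and thin_stand_seat below 0.06 m) or (contact force between the fingers and plug below 0.2 N and linear speed of plug above 0.55 m/s and horizontal distance between plug_mid and plug_bay below 0.06 m) or (contact force between the fingers and vblock below 0.2 N and linear speed of vblock above 0.55 m/s and horizontal distance between vblock_mid and case_bay below 0.06 m)).
It fails at once if the plug gauge or the V-block that is already put away is moved by more than 15 mm (distance of any of plug_stored_mid, vblock_stored_mid from where it was at the start of the episode above 0.015 m).
It also fails if it takes over 96 s, if anything falls off the work surface, if the arm or the gripper's body presses on something with over 40 N, if the wrist force passes 120 N, or if a joint passes its speed limit or range.

## Working session

There is one attempt and no reset: what is moved stays moved. The work goes in short steps, Python scripts to look and compute and a tool call to move; the robot and the scene stay as the last step left them, time stands still between calls to the robot, and variables do not carry over. Pictures are saved under pics/ and viewed, and the job is handed in when it is done.

Besides the shell and the picture viewer there is one more tool, called after "Call:" as name(argument=value, ...), one argument or row to a line, values as JSON. servo_tool: Moves the arm, as the interface text tells. Its arguments: {"type":"object","properties":{"increments":{"type":"array","items":{"type":"object","properties":{"slide":{"type":"array","items":{"type":"number"}},"spin":{"type":"number"}}}},"hand":{"type":"number"},"newtons":{"type":"number"}},"required":["increments"]}

```bash
ls; mkdir -p pics; python3 - <<'E'
from rig import manip, eyes
import cv2
print(manip.get_state(), manip.tcp_to_grasp)
for n in("top","side"):
    cv2.imwrite(f"pics/{n}0.png",eyes.get_image(n)); print(eyes.calibration(n))
E
```

```text
pics
{'clock': 0.0, 'qpos': array([-1.37099378e+00,  2.76573970e-01,  1.50615239e+00, -2.43876521e-05,
        1.36070213e+00, -1.20958302e-01]), 'qd': array([-1.21074446e-03,  3.57875424e-05, -1.65261976e-03, -1.54402146e-03,
        6.77589222e-04, -1.93794007e-04]), 'effort': array([-7.09517026e-04, -4.16766679e+01, -2.45802748e+01, -2.31081349e-04,
        1.11913652e-02,  1.12533607e-05]), 'position': array([ 0.18119191, -0.54513408,  0.23044403]), 'ee_rot': array([-9.16735401e-04,  9.87165779e-01,  1.59696217e-01, -4.80910215e-05]), 'contact_force': array([-0.01277828, -0.48300105, -0.47745259]), 'moment': array([-0.01453954,  0.01204118, -0.00798465]), 'width': 0.08526989133073722} -0.0187
{'fx': 435.4593255331857, 'fy': 435.4593255331857, 'cx': 279.93816400270947, 'cy': 207.91330997186546, 'k1': -0.12450966909988716, 'rvec': array([ 2.14437033, -2.20048555,  0.0761209 ]), 'tvec': array([0.02523375, 0.53226786, 0.93380046])}
{'fx': 522.5723594251353, 'fy': 522.5723594251353, 'cx': 276.54962800650105, 'cy': 211.3792032955242, 'k1': -0.09755254695411487, 'rvec': array([ 2.37631402, -0.03989304,  0.0365927 ]), 'tvec': array([-0.55878677,  0.02343405,  1.11918517])}
```

View pics/top0.png

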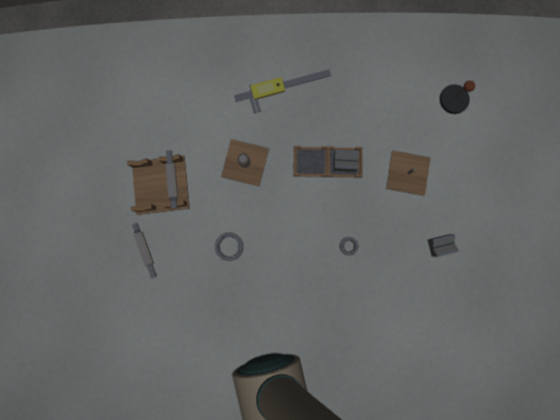

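View pics/side0.png

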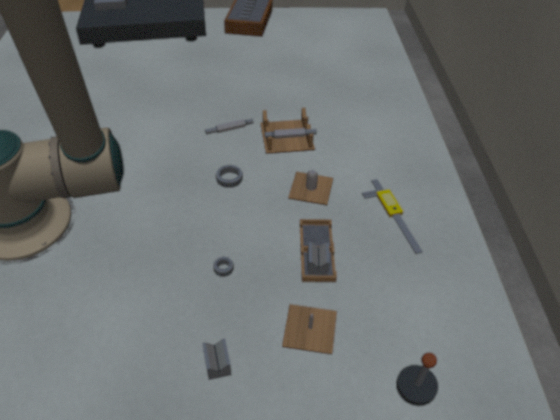

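The top view has +x up and +y left. The loose plug is at about (144,250), the big ring at (229,246), the small ring at (348,246) and the loose V-block at (443,245). The rack is at (160,185), the thick stand at (246,162), the case at (328,162) with its free bay on the left, and the thin stand at (409,172).

```bash
cat > h.py <<'E'
import numpy as np, cv2
from rig import manip, eyes
from scipy.spatial.transform import Rotation as R
def cam(n):
    c=eyes.calibration(n); Rm=cv2.Rodrigues(c['rvec'])[0]; return c,Rm,-Rm.T@c['tvec']
def K(c): return np.array([[c['fx'],0,c['cx']],[0,c['fy'],c['cy']],[0,0,1]]),np.array([c['k1'],0,0,0,0.])
def ray(n,uv):
    c,Rm,o=cam(n); k,d=K(c)
    p=cv2.undistortPoints(np.array(uv,float).reshape(-1,1,2),k,d).reshape(-1,2)
    return o,(Rm.T@np.c_[p,np.ones(len(p))].T).T
def plane(n,uv,z):
    o,d=ray(n,uv); return o+d*((z-o[2])/d[:,2])[:,None]
def proj(n,P):
    c,_,_=cam(n);k,d=K(c)
    return cv2.projectPoints(np.array(P,float).reshape(-1,3),c['rvec'],c['tvec'],k,d)[0].reshape(-1,2)
def tri(uvt,uvs):
    A=np.zeros((3,3));b=np.zeros(3);L=[]
    for n,uv in(("top",uvt),("side",uvs)):
        o,d=ray(n,uv);d=d[0]/np.linalg.norm(d[0]);M=np.eye(3)-np.outer(d,d);A+=M;b+=M@o;L.append((o,M))
    x=np.linalg.solve(A,b);return x,[np.linalg.norm(M@(x-o)) for o,M in L]
E
python3 - <<'E'
from h import *
t=cv2.imread("pics/top0.png");s=cv2.imread("pics/side0.png")
a=cv2.resize(t[140:290,110:290],None,fx=4.4,fy=4,interpolation=cv2.INTER_CUBIC) if 0 else cv2.resize(t[140:285,115:305],None,fx=4,fy=4,interpolation=cv2.INTER_CUBIC)
b=cv2.resize(t[140:270,285:475],None,fx=4,fy=4,interpolation=cv2.INTER_CUBIC)
c=cv2.resize(s[100:250,195:345],None,fx=4,fy=4,interpolation=cv2.INTER_CUBIC)
d=cv2.resize(s[210:360,195:345],None,fx=4,fy=4,interpolation=cv2.INTER_CUBIC)
for i,x in enumerate([a,b,c,d]): cv2.imwrite(f"pics/c{i}.png",cv2.convertScaleAbs(x,alpha=1.5))
E
```

```text
(no output)
```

View pics/c0.png

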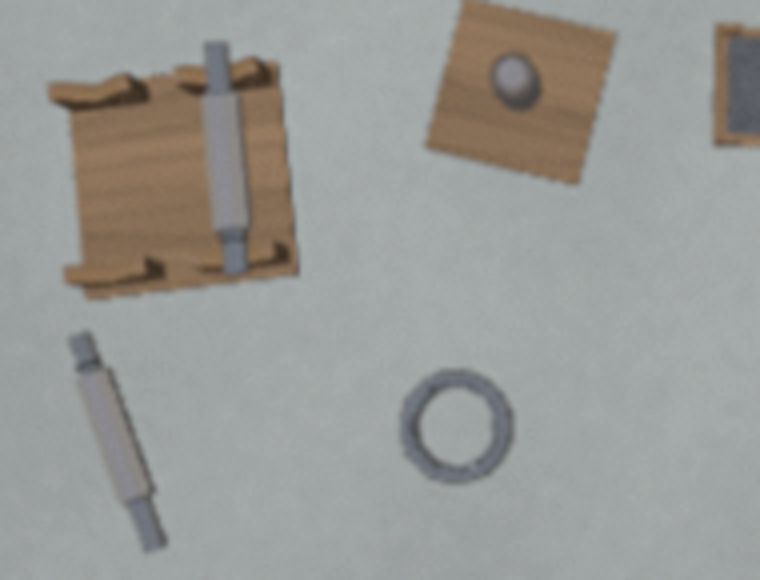

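View pics/c1.png

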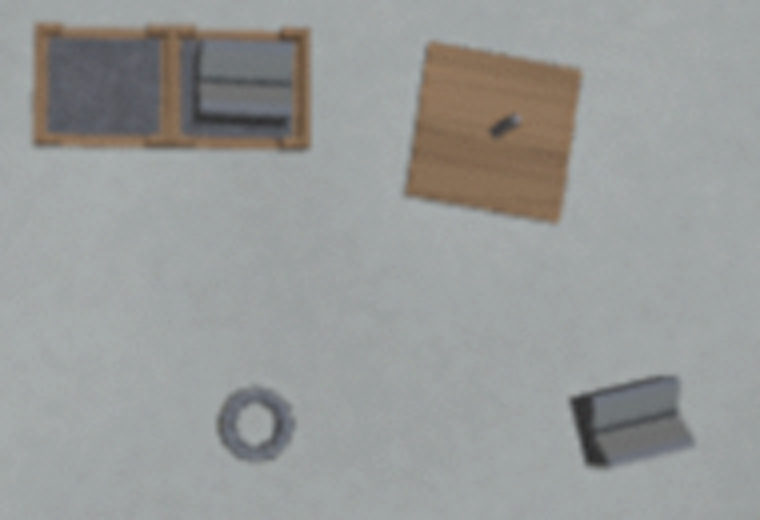

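View pics/c2.png

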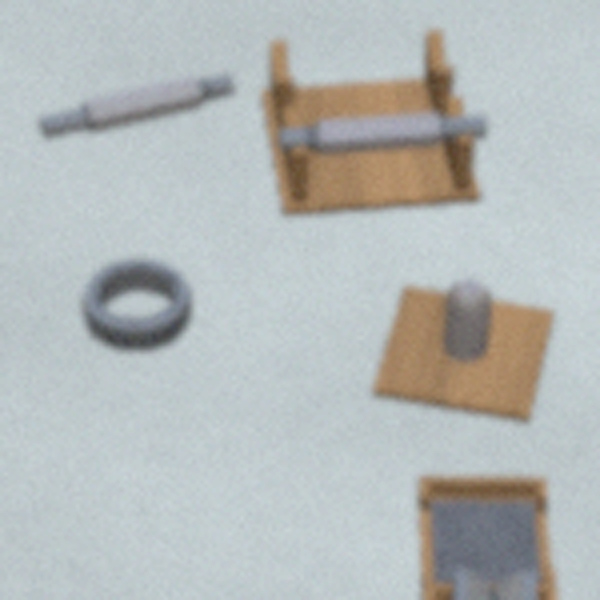

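View pics/c3.png

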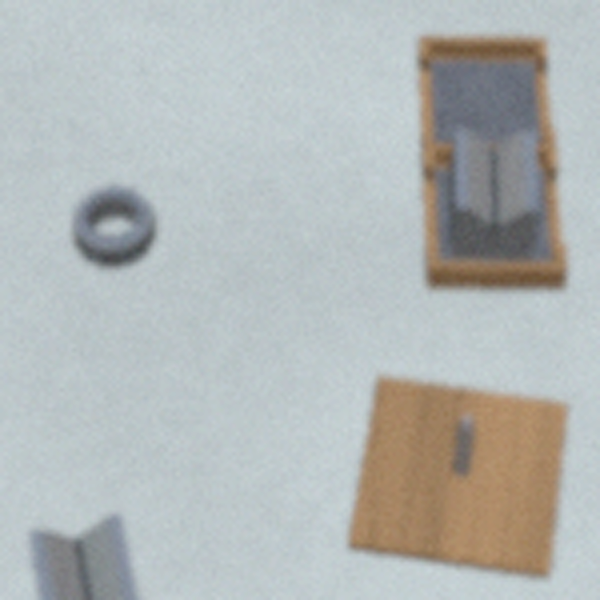

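```bash
python3 - <<'E'
from h import *
def mask(n):
    im=cv2.imread(f"pics/{n}0.png").astype(int); b,g,r=im[...,0],im[...,1],im[...,2]
    blur=cv2.medianBlur(cv2.imread(f"pics/{n}0.png"),51).astype(int)
    brown=((r-b)>8)
    dark=(blur.sum(2)-im.sum(2)>45)&~brown
    return brown.astype(np.uint8),dark.astype(np.uint8)
for n in("top","side"):
    br,dk=mask(n)
    for nm,m in(("brown",br),("dark",dk)):
        for c in cv2.findContours(m,cv2.RETR_EXTERNAL,cv2.CHAIN_APPROX_NONE)[0]:
            a=cv2.contourArea(c)
            if not(80<a<6000): continue
            zs={"brown":.008,"dark":.010}[nm]
            P=plane(n,c.reshape(-1,2),zs)
            if P[:,0].max()>1 or P[:,0].min()<.2: continue
            (cx,cy),(w,h),ang=cv2.minAreaRect((P[:,:2]*1000).astype(np.float32))
            print(n,nm,"px",c.reshape(-1,2).mean(0).round(),"c",round(cx,1),round(cy,1),"size",round(w,1),round(h,1),round(ang,1))
            if 150<a<1200 and nm=="dark" and .6<w/h<1.6:
                print("   ell",[np.round(v,1) for v in cv2.fitEllipse((P[:,:2]*1000).astype(np.float32))])
    vis=np.zeros(br.shape+(3,),np.uint8);vis[br>0]=(0,128,255);vis[dk>0]=(255,255,255)
    cv2.imwrite(f"pics/m_{n}.png",vis)
E
```

```text
top brown px [162. 185.] c 595.8 288.3 size 127.9 135.3 5.1
top brown px [408. 173.] c 606.7 -280.3 size 90.5 90.5 78.2
top brown px [328. 161.] c 637.0 -98.2 size 156.2 71.5 87.6
top brown px [245. 162.] c 639.8 88.7 size 90.5 90.2 74.7
top brown px [469.  85.] c 812.4 -441.5 size 24.7 28.5 0.2
top brown px [267.  88.] c 812.7 33.6 size 38.1 77.5 14.4
top dark px [348. 246.] c 446.4 -137.9 size 40.6 40.9 43.1
   ell [array([ 445.9, -137.7]), array([40.1, 42. ]), np.float64(176.2)]
top dark px [442. 245.] c 440.9 -350.0 size 44.8 64.6 11.9
   ell [array([ 441. , -349.2]), array([48.1, 73.9]), np.float64(9.3)]
top dark px [229. 246.] c 451.5 127.3 size 63.0 61.2 43.9
   ell [array([451.8, 127.1]), array([62. , 63.5]), np.float64(147.5)]
top dark px [145. 250.] c 447.7 318.1 size 128.7 20.5 18.6
top dark px [343. 161.] c 634.0 -135.1 size 63.4 54.9 87.8
   ell [array([ 633.8, -135.8]), array([60.4, 69.6]), np.float64(0.5)]
top dark px [310. 163.] c 637.7 -58.5 size 58.3 54.7 88.3
   ell [array([635.5, -54.1]), array([55.2, 65. ]), np.float64(130.9)]
top dark px [248. 100.] c 777.3 79.7
[... 939 characters left out ...]
np.float64(2.2)]
side dark px [317. 263.] c 635.9 -130.5 size 66.5 53.8 88.7
   ell [array([ 634.1, -137.8]), array([53.4, 66.7]), np.float64(15.0)]
side dark px [315. 234.] c 639.3 -60.0 size 53.0 54.3 88.5
   ell [array([637.8, -57.7]), array([52.3, 64.2]), np.float64(98.0)]
side dark px [407. 234.] c 833.5 -62.7 size 21.8 114.2 14.0
side dark px [373. 190.] c 783.6 71.9 size 72.9 37.5 54.8
side dark px [311. 179.] c 647.1 111.4 size 61.8 27.9 88.2
side dark px [229. 176.] c 451.9 125.1 size 63.1 80.0 0.4
   ell [array([452.6, 126.2]), array([64.6, 80.1]), np.float64(3.4)]
side dark px [291. 134.] c 606.7 287.7 size 132.8 31.8 4.0
side dark px [229. 127.] c 448.7 317.0 size 132.4 35.1 19.6
```

```bash
python3 - <<'E'
from h import *
def crop(n,x0,y0,w,h,f,o):
    im=cv2.imread(f"pics/{n}0.png")[y0:y0+h,x0:x0+w]
    im=cv2.convertScaleAbs(cv2.resize(im,None,fx=f,fy=f,interpolation=cv2.INTER_CUBIC),alpha=1.5)
    for i in range(0,w,10):
        cv2.line(im,(i*f,0),(i*f,5),(0,0,255),1);cv2.putText(im,str(x0+i),(i*f,15),0,.35,(0,0,255))
    for i in range(0,h,10):
        cv2.line(im,(0,i*f),(5,i*f),(0,0,255),1);cv2.putText(im,str(y0+i),(6,i*f+4),0,.35,(0,0,255))
    cv2.imwrite(o,im)
crop("top",122,145,75,75,8,"pics/d0.png")
crop("side",255,100,70,60,9,"pics/d1.png")
E
```

```text
(no output)
```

View pics/d0.png

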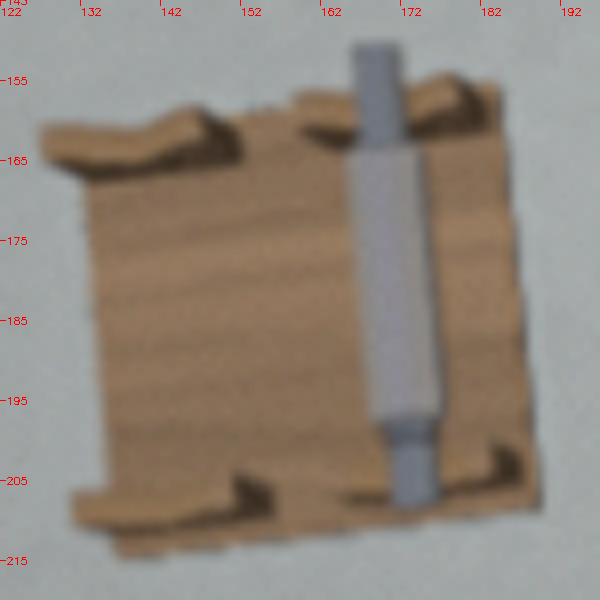

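View pics/d1.png

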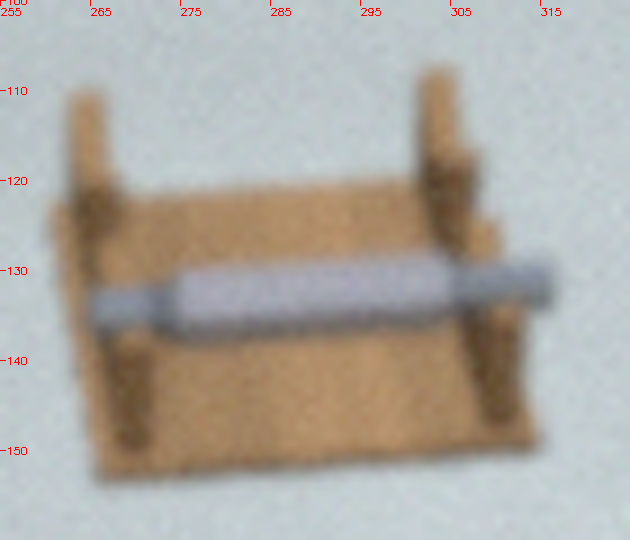

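```bash
python3 - <<'E'
from h import *
np.set_printoptions(precision=4,suppress=True)
print(cam("top")[2],cam("side")[2])
c=lambda x,y:(122+x/8-.5,145+y/8-.5)
def d(x,y): return (255+x/9-.5,100+y/9-.5)
P=[]
for t,s in(((380,45),(552,283)),((417,503),(90,308))):
    x,e=tri(c(*t),d(*s));print("end",x,e,plane("top",[c(*t)],.04),plane("side",[d(*s)],.04))
print("near corners z47",plane("top",[c(72,492),c(80,527),c(232,482)],.047))
print("far corners z47",plane("top",[c(38,125),c(52,162),c(200,110)],.047))
print("base z8",plane("top",[c(120,557),c(540,508)],.008),plane("top",[c(120,557),c(540,508),c(500,88)],.0))
print("side uprights z47",plane("side",[d(90,88),d(437,67),d(72,95),d(105,95),d(420,70),d(455,68)],.047))
print("side base z0/8",plane("side",[d(100,482),d(538,450),d(55,205)],.008))
E
```

```text
[ 0.4531 -0.0001  0.975 ] [ 0.5161 -0.7793  0.8317]
end [0.6659 0.2531 0.0404] [np.float64(0.00014472824980844054), np.float64(0.0001447282498082871)] [[0.6659 0.2532 0.04  ]] [[0.6662 0.2536 0.04  ]]
end [0.5385 0.2423 0.0419] [np.float64(0.00016614838127750688), np.float64(0.0001661483812779105)] [[0.5386 0.2428 0.04  ]] [[0.5388 0.2449 0.04  ]]
near corners z47 [[0.5435 0.3372 0.047 ]
 [0.5338 0.3349 0.047 ]
 [0.545  0.2923 0.047 ]]
far corners z47 [[0.6455 0.3479 0.047 ]
 [0.635  0.3437 0.047 ]
 [0.648  0.3018 0.047 ]]
base z8 [[0.5284 0.3373 0.008 ]
 [0.5391 0.216  0.008 ]] [[0.529  0.34   0.    ]
 [0.5399 0.2178 0.    ]
 [0.6611 0.2289 0.    ]]
side uprights z47 [[0.5409 0.3381 0.047 ]
 [0.6411 0.3467 0.047 ]
 [0.5357 0.3347 0.047 ]
 [0.5451 0.3345 0.047 ]
 [0.6361 0.3453 0.047 ]
 [0.6463 0.3461 0.047 ]]
side base z0/8 [[0.5406 0.2093 0.008 ]
 [0.6614 0.2205 0.008 ]
 [0.5306 0.3352 0.008 ]]
```

```bash
python3 - <<'E'
from h import *
def crop(n,x0,y0,w,h,f,o):
    im=cv2.imread(f"pics/{n}0.png")[y0:y0+h,x0:x0+w]
    im=cv2.convertScaleAbs(cv2.resize(im,None,fx=f,fy=f,interpolation=cv2.INTER_CUBIC),alpha=1.7)
    return im
a=crop("top",422,225,42,37,9,0);b=crop("side",196,330,42,54,9,0)
a=np.vstack([a,np.zeros((b.shape[0]-a.shape[0],a.shape[1],3),np.uint8)])
cv2.imwrite("pics/e.png",np.hstack([a,b]))
E
```

```text
(no output)
```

View pics/e.png

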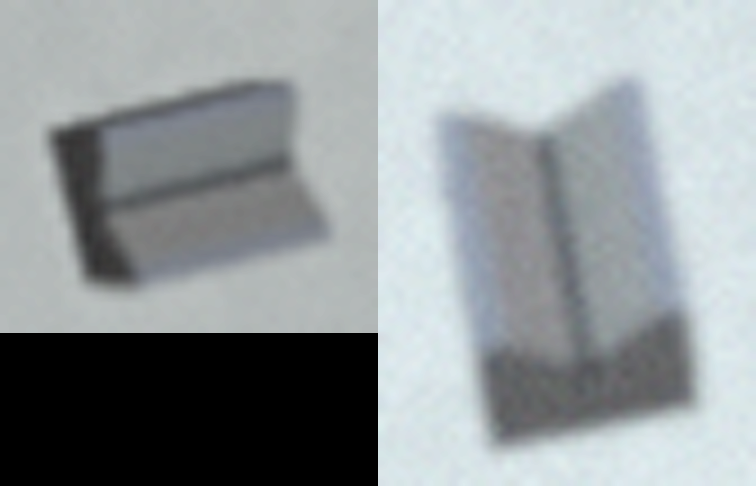

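```bash
python3 - <<'E'
from h import *
np.set_printoptions(precision=4,suppress=True)
t=plane("top",[(422+x/9-.5,225+y/9-.5) for x,y in((135,283),(100,125),(328,237),(292,82))],.04)
s=plane("side",[(196+x/9-.5,330+y/9-.5) for x,y in((62,112),(262,78),(109,350),(312,318))],.04)
for p in(t,s):
    d=(p[2]+p[3]-p[0]-p[1])/2; print(p.mean(0),"len",np.linalg.norm(d),np.degrees(np.arctan2(d[1],d[0])),"wid",np.linalg.norm(p[1]-p[0]))
# post tops
s0=manip.get_state(); print(s0['position'], R.from_quat(s0['ee_rot'],scalar_first=True).as_matrix())
# thick post top: c0 crop(115,140)x4 (512,75); c2 crop (195,100)x4 (468,285)
f=lambda x,y,a,b:(a+x/4-.5,b+y/4-.5)
print("thick",plane("top",[f(512,75,115,140)],.054), plane("side",[f(468,287,195,100)],.054), tri(f(512,75,115,140),f(468,287,195,100)))
print("thin",plane("top",[f(516,120,285,140)],.050),plane("side",[f(467,418,195,210)],.05))
E
```

```text
[ 0.4417 -0.3455  0.04  ] len 0.04933483169864005 -79.3877289607177 wid 0.03881289177126116
[ 0.4438 -0.3463  0.04  ] len 0.05100948473243489 -77.81141900126873 wid 0.03817269870664078
[ 0.1812 -0.5452  0.2305] [[ 0.949   0.3153 -0.0003]
 [ 0.3153 -0.949   0.0016]
 [ 0.0002 -0.0016 -1.    ]]
thick [[0.6394 0.0889 0.054 ]] [[0.6401 0.0887 0.054 ]] (array([0.6398, 0.0889, 0.0537]), [np.float64(0.00036224200546434776), np.float64(0.0003622420054646806)])
thin [[ 0.6063 -0.2802  0.05  ]] [[ 0.6083 -0.2804  0.05  ]]
```

Call:
servo_tool(
  increments=[
    {"spin": -8.3},
    {"spin": -8.3},
    {"spin": -8.3},
    {"spin": -8.3},
    {"spin": -8.3},
    {"spin": -8.3},
    {"spin": -8.3},
    {"spin": -8.3},
  ],
  hand=1,
  newtons=60,
)

```text
$.increments[0]: bad value
```

Call:
servo_tool(
  increments=[
    {"spin": -8.3},
    {"spin": -8.3},
    {"slide": [0.015,0.03,0]},
    {"slide": [0.015,0.03,0]},
    {"slide": [0.015,0.03,0]},
    {"slide": [0.015,0.03,0]},
    {"slide": [0.015,0.03,0]},
    {"slide": [0.015,0.03,0]},
  ],
)

```text
$.increments[0]: bad value
```

```bash
cat >> h.py <<'E'
def go(x,y,z=None,th=None):
    s=manip.get_state(); p=s['position']; M=R.from_quat(s['ee_rot'],scalar_first=True).as_matrix()
    t0=np.degrees(np.arctan2(M[1,0],M[0,0])); th=t0 if th is None else th
    z=p[2] if z is None else z
    sp=t0-th; M2=M@R.from_euler('z',sp,degrees=True).as_matrix()
    d=M2.T@(np.array([x,y,z])-p)
    print("t",round(float(s['clock']),2),"pos",p.round(4),"th",round(t0,2),"tilt",round(np.degrees(np.arccos(-M[2,2])),2),"w",round(s['width'],4),"F",s['contact_force'].round(1),"q6",s['qpos'][5].round(2))
    print(" spin",round(sp,2),"then slide",d.round(4),"at old th",(M.T@(np.array([x,y,z])-p)).round(4))
E
python3 -c "
from h import *
go(.4427,-.346,.07,101.4)"
```

```text
t 0.1 pos [ 0.1812 -0.5452  0.2305] th 18.38 tilt 0.09 w 0.086 F [ 0.4 -1.2  0.3] q6 -0.12
 spin -83.02 then slide [0.1433 0.2957 0.1608] at old th [ 0.3109 -0.1063  0.1608]
```

Each row needs both fields, so I'll give both.

Call:
servo_tool(
  increments=[
    {"slide": [0,0,0],"spin": -8.3},
    {"slide": [0,0,0],"spin": -8.3},
    {"slide": [0,0,0],"spin": -8.3},
    {"slide": [0,0,0],"spin": -8.3},
    {"slide": [0,0,0],"spin": -8.3},
    {"slide": [0,0,0],"spin": -8.3},
    {"slide": [0,0,0],"spin": -8.3},
    {"slide": [0,0,0],"spin": -8.3},
  ],
  hand=1,
  newtons=60,
)

```text
clock: 0.9
position: [0.1812, -0.5454, 0.2308]
ee_rot: [-0.0, 0.737, 0.676, 0.0]
contact_force: [-0.1, 0.3, 0.0]
width: 0.0851
```

Call:
servo_tool(
  increments=[
    {"slide": [0,0,0],"spin": -8.3},
    {"slide": [0,0,0],"spin": -8.3},
    {"slide": [0.014,0.029,0],"spin": 0},
    {"slide": [0.014,0.029,0],"spin": 0},
    {"slide": [0.014,0.029,0],"spin": 0},
    {"slide": [0.014,0.029,0],"spin": 0},
    {"slide": [0.014,0.029,0],"spin": 0},
    {"slide": [0,0,0],"spin": 0},
  ],
)

```text
clock: 1.7
position: [0.3121, -0.4457, 0.231]
ee_rot: [-0.0, 0.632, 0.775, 0.001]
contact_force: [-0.3, -0.9, -0.2]
width: 0.0857
```

```bash
python3 -c "
from h import *
go(.4427,-.346,.07,101.4)"
```

```text
t 1.7 pos [ 0.3121 -0.4457  0.231 ] th 101.6 tilt 0.15 w 0.0857 F [-0.3 -0.9 -0.2] q6 -1.29
 spin 0.2 then slide [0.0716 0.1475 0.1614] at old th [0.071  0.1477 0.1614]
```

Call:
servo_tool(
  increments=[
    {"slide": [0.014,0.03,0.025],"spin": 0},
    {"slide": [0.014,0.03,0.025],"spin": 0},
    {"slide": [0.014,0.03,0.025],"spin": 0},
    {"slide": [0.014,0.03,0.025],"spin": 0},
    {"slide": [0.015,0.028,0.025],"spin": 0},
    {"slide": [0,0,0.025],"spin": 0},
    {"slide": [0,0,0.01],"spin": 0},
    {"slide": [0,0,0],"spin": 0},
  ],
)

```text
clock: 2.5
position: [0.4394, -0.3493, 0.0697]
ee_rot: [-0.002, 0.634, 0.774, -0.0]
contact_force: [-0.2, 0.4, 0.1]
width: 0.0851
```

```bash
python3 -c "
from h import *
cv2.imwrite('pics/f1.png',eyes.get_image('side'))
go(.4427,-.346,.007,101.4)"
```

```text
t 2.55 pos [ 0.4401 -0.3502  0.0711] th 101.34 tilt 0.06 w 0.0854 F [-0.4 -0.5 -0.1] q6 -0.99
 spin -0.06 then slide [0.0036 0.0034 0.0641] at old th [0.0036 0.0034 0.0641]
```

View pics/f1.png

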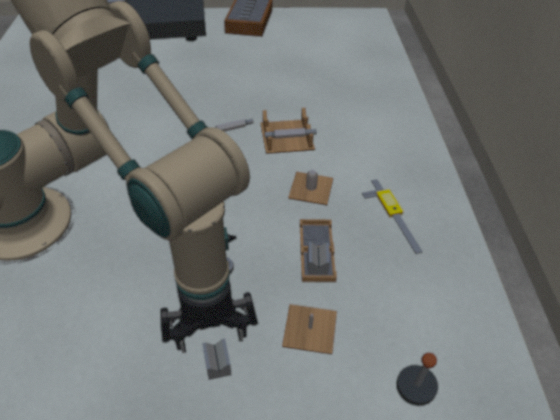

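The fingers (at about (180,342) and (243,332)) straddle the block at (217,358), so I'm descending.

Call:
servo_tool(
  increments=[
    {"slide": [0.0035,0.0035,0],"spin": 0},
    {"slide": [0,0,0.016],"spin": 0},
    {"slide": [0,0,0.016],"spin": 0},
    {"slide": [0,0,0.016],"spin": 0},
    {"slide": [0,0,0.014],"spin": 0},
    {"slide": [0,0,0],"spin": 0},
  ],
)

```text
clock: 3.15
position: [0.4429, -0.3455, 0.0091]
ee_rot: [-0.001, 0.634, 0.773, 0.0]
contact_force: [-0.4, 0.6, -1.1]
width: 0.0854
```

Call:
servo_tool(
  increments=[
    {"slide": [0,0,0],"spin": 0},
    {"slide": [0,0,0],"spin": 0},
    {"slide": [0,0,0],"spin": 0},
    {"slide": [0,0,0],"spin": 0},
    {"slide": [0,0,0],"spin": 0},
    {"slide": [0,0,0],"spin": 0},
    {"slide": [0,0,0],"spin": 0},
    {"slide": [0,0,0],"spin": 0},
  ],
  hand=0,
  newtons=60,
)

```text
clock: 3.95
position: [0.4439, -0.3462, 0.0106]
ee_rot: [0.001, 0.633, 0.774, -0.0]
contact_force: [-1.6, 0.8, 5.9]
width: 0.0392
```

```bash
python3 -c "
from h import *
go(.637,-.059,.16,87.6)"
```

```text
t 3.95 pos [ 0.4439 -0.3462  0.0106] th 101.39 tilt 0.12 w 0.0392 F [-1.6  0.8  5.9] q6 -0.98
 spin 13.79 then slide [ 0.2948  0.1811 -0.1497] at old th [ 0.2431  0.2462 -0.1497]
```

Call:
servo_tool(
  increments=[
    {"slide": [0,0,-0.01],"spin": 0},
    {"slide": [0,0,-0.025],"spin": 0},
    {"slide": [0,0,-0.03],"spin": 0},
    {"slide": [0,0,-0.03],"spin": 0},
    {"slide": [0,0,-0.02],"spin": 0},
    {"slide": [0,0,0],"spin": 6.9},
    {"slide": [0,0,0],"spin": 6.9},
    {"slide": [0,0,0],"spin": 0},
  ],
)

```text
clock: 4.75
position: [0.4429, -0.3448, 0.1242]
ee_rot: [-0.001, 0.722, 0.692, 0.0]
contact_force: [0.1, 0.3, -5.5]
width: 0.0387
```

Call:
servo_tool(
  increments=[
    {"slide": [0.03,0.018,0],"spin": 0},
    {"slide": [0.04,0.025,0],"spin": 0},
    {"slide": [0.04,0.025,0],"spin": 0},
    {"slide": [0.04,0.025,0],"spin": 0},
    {"slide": [0.04,0.025,0],"spin": 0},
    {"slide": [0.04,0.025,0],"spin": 0},
    {"slide": [0.04,0.025,0],"spin": 0},
    {"slide": [0.025,0.013,0],"spin": 0},
  ],
)

```text
clock: 5.55
position: [0.6383, -0.0549, 0.1236]
ee_rot: [-0.0, 0.72, 0.694, 0.001]
contact_force: [0.1, -1.0, -4.3]
width: 0.039
```

Call:
servo_tool(
  increments=[
    {"slide": [0,0,0],"spin": 0},
    {"slide": [0,0,0],"spin": 0},
  ],
)

```text
clock: 5.75
position: [0.6361, -0.0577, 0.1233]
ee_rot: [-0.001, 0.721, 0.693, -0.001]
contact_force: [-1.2, -0.4, -4.1]
width: 0.0394
```

```bash
python3 -c "
from h import *
cv2.imwrite('pics/f2.png',cv2.resize(eyes.get_image('side')[150:350,200:400],None,fx=3,fy=3))
go(.637,-.059,.06,87.6)"
```

```text
t 5.8 pos [ 0.6358 -0.0585  0.1235] th 87.7 tilt 0.14 w 0.0392 F [-0.1 -0.6 -4.3] q6 -0.16
 spin 0.1 then slide [-0.0004  0.0013  0.0635] at old th [-0.0004  0.0013  0.0635]
```

View pics/f2.png

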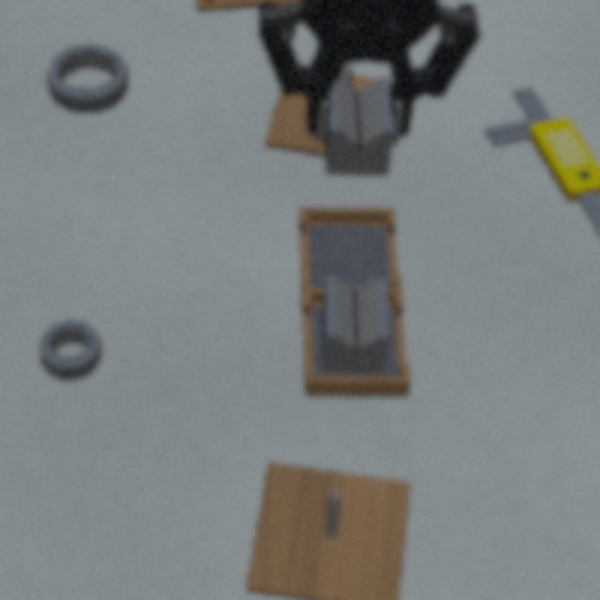

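The block is held upright and in line with the case. I'll lower it and feel for the floor.

Call:
servo_tool(
  increments=[
    {"slide": [0,0.001,0.02],"spin": 0},
    {"slide": [0,0,0.025],"spin": 0},
    {"slide": [0,0,0.025],"spin": 0},
    {"slide": [0,0,0.02],"spin": 0},
    {"slide": [0,0,0.01],"spin": 0},
    {"slide": [0,0,0],"spin": 0},
  ],
)

```text
clock: 6.4
position: [0.636, -0.0594, 0.0227]
ee_rot: [-0.002, 0.722, 0.692, -0.001]
contact_force: [-0.6, 0.2, -5.0]
width: 0.0389
```

Call:
servo_tool(
  increments=[
    {"slide": [0,0,0.003],"spin": 0},
    {"slide": [0,0,0.003],"spin": 0},
    {"slide": [0,0,0],"spin": 0},
  ],
)

```text
clock: 6.7
position: [0.6381, -0.0587, 0.0189]
ee_rot: [0.001, 0.722, 0.692, 0.0]
contact_force: [0.3, -0.3, -4.2]
width: 0.039
```

Call:
servo_tool(
  increments=[
    {"slide": [0,0,0.002],"spin": 0},
    {"slide": [0,0,0.001],"spin": 0},
    {"slide": [0,0,0],"spin": 0},
    {"slide": [0,0,0],"spin": 0},
  ],
)

```text
clock: 7.1
position: [0.638, -0.0584, 0.0157]
ee_rot: [0.0, 0.722, 0.692, 0.0]
contact_force: [-0.2, 0.3, -2.7]
width: 0.0393
```

Call:
servo_tool(
  increments=[
    {"slide": [0,0,0.001],"spin": 0},
    {"slide": [0,0,0.001],"spin": 0},
    {"slide": [0,0,0],"spin": 0},
  ],
)

```text
clock: 7.4
position: [0.638, -0.0584, 0.0156]
ee_rot: [0.001, 0.722, 0.692, 0.0]
contact_force: [-2.4, 0.7, 9.3]
width: 0.0391
```

Call:
servo_tool(
  increments=[
    {"slide": [0,0,0],"spin": 0},
    {"slide": [0,0,0],"spin": 0},
    {"slide": [0,0,0],"spin": 0},
    {"slide": [0,0,0],"spin": 0},
    {"slide": [0,0,-0.03],"spin": 0},
    {"slide": [0,0,-0.04],"spin": 0},
    {"slide": [0,0,-0.04],"spin": 0},
    {"slide": [0,0,-0.03],"spin": 0},
  ],
  hand=0.8,
)

```text
clock: 8.2
position: [0.6386, -0.0587, 0.1558]
ee_rot: [0.001, 0.722, 0.692, 0.001]
contact_force: [-0.1, -0.7, -0.4]
width: 0.0682
```

```bash
python3 -c "
from h import *
cv2.imwrite('pics/f3.png',cv2.resize(eyes.get_image('side')[150:350,200:400],None,fx=3,fy=3))
go(.4465,-.138,.12)"
```

```text
t 8.25 pos [ 0.6413 -0.0592  0.161 ] th 87.58 tilt 0.66 w 0.0681 F [ 1.5 -0.8  3.3] q6 -0.16
 spin 0.0 then slide [-0.0869 -0.1918  0.0389] at old th [-0.0869 -0.1918  0.0389]
```

View pics/f3.png

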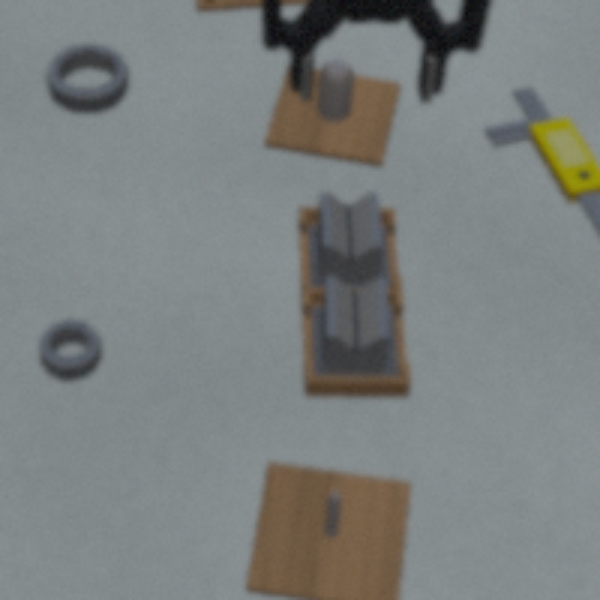

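The V-block stands in the free bay. Next is the small ring, at the same yaw.

Call:
servo_tool(
  increments=[
    {"slide": [-0.0145,-0.032,0],"spin": 0},
    {"slide": [-0.0145,-0.032,0.005],"spin": 0},
    {"slide": [-0.0145,-0.032,0.02],"spin": 0},
    {"slide": [-0.0145,-0.032,0.02],"spin": 0},
    {"slide": [-0.0145,-0.032,0.02],"spin": 0},
    {"slide": [-0.0145,-0.032,0.02],"spin": 0},
    {"slide": [0,0,0],"spin": 0},
    {"slide": [0,0,0],"spin": 0},
  ],
  hand=1,
)

```text
clock: 9.05
position: [0.4418, -0.1375, 0.068]
ee_rot: [-0.0, 0.722, 0.691, -0.0]
contact_force: [0.4, 0.2, 0.7]
width: 0.0851
```

```bash
python3 -c "
from h import *
go(.4465,-.138,.002,87.6)"
```

```text
t 9.05 pos [ 0.4418 -0.1375  0.068 ] th 87.49 tilt 0.03 w 0.0851 F [0.4 0.2 0.7] q6 -0.41
 spin -0.11 then slide [-0.0003  0.0048  0.066 ] at old th [-0.0003  0.0048  0.066 ]
```

Call:
servo_tool(
  increments=[
    {"slide": [0,0.0045,0.01],"spin": 0},
    {"slide": [0,0,0.018],"spin": 0},
    {"slide": [0,0,0.018],"spin": 0},
    {"slide": [0,0,0.014],"spin": 0},
    {"slide": [0,0,0.004],"spin": 0},
    {"slide": [0,0,0],"spin": 0},
    {"slide": [0,0,0],"spin": 0},
  ],
)

```text
clock: 9.75
position: [0.448, -0.1377, 0.0047]
ee_rot: [0.001, 0.722, 0.692, 0.0]
contact_force: [-0.1, -0.0, 0.5]
width: 0.0852
```

Call:
servo_tool(
  increments=[
    {"slide": [0,0,0],"spin": 0},
    {"slide": [0,0,0],"spin": 0},
    {"slide": [0,0,0],"spin": 0},
    {"slide": [0,0,0],"spin": 0},
    {"slide": [0,0,0],"spin": 0},
    {"slide": [0,0,0],"spin": 0},
    {"slide": [0,0,0],"spin": 0},
    {"slide": [0,0,0],"spin": 0},
  ],
  hand=0,
  newtons=50,
)

```text
clock: 10.55
position: [0.447, -0.1377, 0.0051]
ee_rot: [0.001, 0.722, 0.692, 0.0]
contact_force: [-1.3, 1.2, 6.5]
width: 0.0358
```

Call:
servo_tool(
  increments=[
    {"slide": [0,0,-0.01],"spin": 0},
    {"slide": [0,0,-0.025],"spin": 0},
    {"slide": [0,0,-0.03],"spin": 0},
    {"slide": [0,0,-0.03],"spin": 0},
    {"slide": [0,0,-0.025],"spin": 0},
    {"slide": [0,0,0],"spin": 0},
    {"slide": [0,0,0],"spin": 0},
  ],
)

```text
clock: 11.25
position: [0.4466, -0.1375, 0.1247]
ee_rot: [0.001, 0.722, 0.692, 0.0]
contact_force: [0.0, 0.5, -1.9]
width: 0.0355
```

```bash
python3 -c "
from h import *
go(.607,-.2805,.12,87.6)"
```

```text
t 11.25 pos [ 0.4466 -0.1375  0.1247] th 87.58 tilt 0.06 w 0.0355 F [ 0.   0.5 -1.9] q6 -0.41
 spin -0.02 then slide [-0.1362  0.1662  0.0049] at old th [-0.1361  0.1663  0.0049]
```

```bash
python3 -c "
from h import *
a=eyes.get_image('side');b=eyes.get_image('top')
print(proj('side',manip.get_state()['position']),proj('top',manip.get_state()['position']))
cv2.imwrite('pics/f4.png',np.hstack([cv2.resize(a[150:300,170:300],None,fx=3,fy=3),cv2.resize(b[170:320,290:420],None,fx=3,fy=3)]))"
```

```text
[[218.32538093 227.12334274]] [[356.33190796 246.0355621 ]]
```

View pics/f4.png

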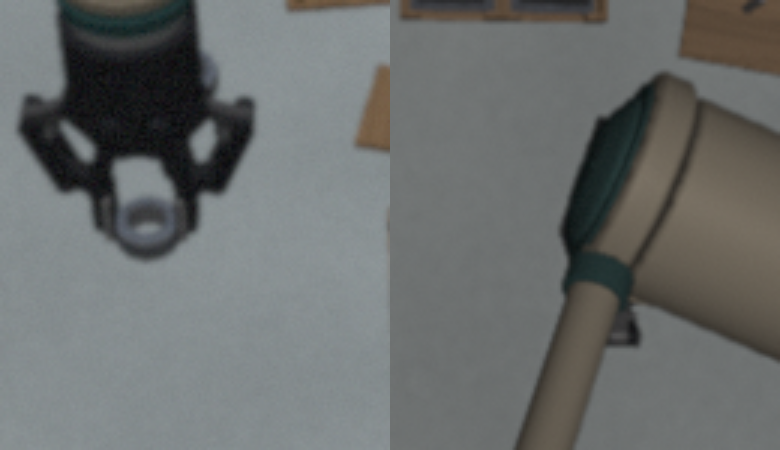

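```bash
python3 -c "
from h import *
p=np.array([.4468,-.1376,.1245])
z=p[2]+.005
for dy in(0,-.005,-.01,-.015): print(dy,proj('side',p+[0,dy,.005]))
print(plane('side',[(170+148/3-.5,150+y/3-.5) for y in(196,218,224,258)],z))"
```

```text
0 [[218.71165854 225.05450852]]
-0.005 [[218.6106004  227.09726477]]
-0.01 [[218.50898072 229.15487984]]
-0.015 [[218.40679626 231.22749741]]
[[ 0.44608508 -0.11200785  0.1295    ]
 [ 0.44676079 -0.13046828  0.1295    ]
 [ 0.4469413  -0.13541909  0.1295    ]
 [ 0.44793488 -0.16282206  0.1295    ]]
```

The ring is held level and centred: its silhouette centre is at about (219,225), where it should be. Now to the thin post.

Call:
servo_tool(
  increments=[
    {"slide": [-0.016,0.02,0],"spin": 0},
    {"slide": [-0.02,0.024,0],"spin": 0},
    {"slide": [-0.024,0.03,0],"spin": 0},
    {"slide": [-0.024,0.03,0],"spin": 0},
    {"slide": [-0.024,0.03,0],"spin": 0},
    {"slide": [-0.016,0.02,0],"spin": 0},
    {"slide": [-0.012,0.012,0],"spin": 0},
    {"slide": [0,0,0],"spin": 0},
  ],
)

```text
clock: 12.15
position: [0.6075, -0.2818, 0.1216]
ee_rot: [-0.001, 0.722, 0.692, -0.0]
contact_force: [-1.5, -0.2, -1.7]
width: 0.0356
```

Call:
servo_tool(
  increments=[
    {"slide": [0,0,0],"spin": 0},
    {"slide": [0,0,0.02],"spin": 0},
    {"slide": [0,0,0.02],"spin": 0},
    {"slide": [0,0,0],"spin": 0},
    {"slide": [0,0,0],"spin": 0},
  ],
)

```text
clock: 12.65
position: [0.6059, -0.2794, 0.0842]
ee_rot: [-0.001, 0.722, 0.692, -0.0]
contact_force: [0.0, -0.8, -0.7]
width: 0.036
```

```bash
python3 -c "
from h import *
go(.607,-.2805,.014,87.6)
a=eyes.get_image('side');b=eyes.get_image('top')
cv2.imwrite('pics/f5.png',np.hstack([cv2.resize(a[240:370,250:380],None,fx=3,fy=3),cv2.resize(b[120:250,350:480],None,fx=3,fy=3)]))"
```

```text
t 12.65 pos [ 0.6059 -0.2794  0.0842] th 87.6 tilt 0.11 w 0.036 F [ 0.  -0.8 -0.7] q6 -0.49
 spin 0.0 then slide [-0.0012  0.0013  0.0702] at old th [-0.0012  0.0013  0.0702]
```

View pics/f5.png

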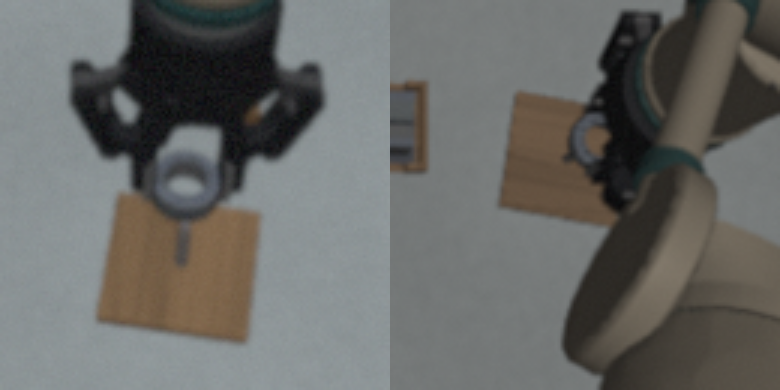

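The ring is over the post and roughly in line with it, and the bore leaves ±8 mm of play. I'm lowering it.

Call:
servo_tool(
  increments=[
    {"slide": [-0.001,0.001,0.01],"spin": 0},
    {"slide": [0,0,0.015],"spin": 0},
    {"slide": [0,0,0.015],"spin": 0},
    {"slide": [0,0,0.015],"spin": 0},
    {"slide": [0,0,0.01],"spin": 0},
    {"slide": [0,0,0],"spin": 0},
    {"slide": [0,0,0],"spin": 0},
  ],
)

```text
clock: 13.45
position: [0.6081, -0.2816, 0.0195]
ee_rot: [0.0, 0.722, 0.692, 0.0]
contact_force: [0.4, -1.1, -0.6]
width: 0.0356
```

Call:
servo_tool(
  increments=[
    {"slide": [0,0,0.002],"spin": 0},
    {"slide": [0,0,0.001],"spin": 0},
    {"slide": [0,0,0],"spin": 0},
    {"slide": [0,0,0],"spin": 0},
  ],
)

```text
clock: 13.85
position: [0.608, -0.2815, 0.0166]
ee_rot: [0.0, 0.722, 0.692, 0.0]
contact_force: [-0.6, -0.4, -1.0]
width: 0.036
```

Call:
servo_tool(
  increments=[
    {"slide": [0,0,0.002],"spin": 0},
    {"slide": [0,0,0],"spin": 0},
  ],
)

```text
clock: 14.05
position: [0.6077, -0.2814, 0.0141]
ee_rot: [-0.0, 0.722, 0.692, -0.0]
contact_force: [0.3, -0.3, -2.0]
width: 0.0356
```

Call:
servo_tool(
  increments=[
    {"slide": [0,0,0.001],"spin": 0},
    {"slide": [0,0,0.001],"spin": 0},
    {"slide": [0,0,0],"spin": 0},
  ],
)

```text
clock: 14.35
position: [0.6079, -0.2815, 0.0132]
ee_rot: [0.0, 0.722, 0.692, 0.0]
contact_force: [-1.8, 1.2, 4.5]
width: 0.0359
```

Contact. Releasing now, then rising.

Call:
servo_tool(
  increments=[
    {"slide": [0,0,0],"spin": 0},
    {"slide": [0,0,0],"spin": 0},
    {"slide": [0,0,0],"spin": 0},
    {"slide": [0,0,0],"spin": 0},
    {"slide": [0,0,-0.03],"spin": 0},
    {"slide": [0,0,-0.04],"spin": 0},
    {"slide": [0,0,-0.04],"spin": 0},
    {"slide": [0,0,-0.03],"spin": 0},
  ],
  hand=0.9,
)

```text
clock: 15.15
position: [0.6085, -0.2818, 0.155]
ee_rot: [0.001, 0.722, 0.692, 0.0]
contact_force: [0.8, -0.1, -0.1]
width: 0.0772
```

```bash
python3 -c "
from h import *
go(.4517,.1268,.13,87.6)
a=eyes.get_image('side')
cv2.imwrite('pics/f6.png',cv2.resize(a[270:370,250:380],None,fx=4,fy=4))"
```

```text
t 15.15 pos [ 0.6085 -0.2818  0.155 ] th 87.58 tilt 0.16 w 0.0772 F [ 0.8 -0.1 -0.1] q6 -0.5
 spin -0.02 then slide [ 0.4017 -0.1739  0.024 ] at old th [ 0.4017 -0.174   0.024 ]
```

View pics/f6.png

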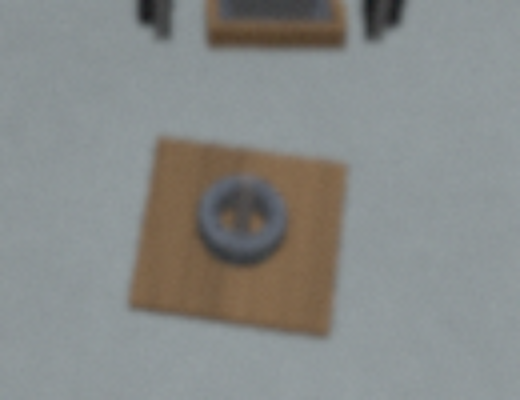

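The small ring lies flat around the thin post. Now the big ring.

Call:
servo_tool(
  increments=[
    {"slide": [0.025,-0.011,0],"spin": 0},
    {"slide": [0.035,-0.015,0],"spin": 0},
    {"slide": [0.04,-0.0175,0],"spin": 0},
    {"slide": [0.04,-0.0175,0],"spin": 0},
    {"slide": [0.04,-0.0175,0],"spin": 0},
    {"slide": [0.04,-0.0175,0],"spin": 0},
    {"slide": [0.04,-0.0175,0],"spin": 0},
    {"slide": [0.04,-0.0175,0],"spin": 0},
  ],
  hand=1,
)

```text
clock: 16.0
position: [0.4887, 0.0253, 0.1522]
ee_rot: [0.0, 0.722, 0.692, 0.0]
contact_force: [1.0, 0.5, -0.4]
width: 0.0852
```

Call:
servo_tool(
  increments=[
    {"slide": [0.04,-0.0175,0.01],"spin": 0},
    {"slide": [0.035,-0.015,0.02],"spin": 0},
    {"slide": [0.0265,-0.0105,0.02],"spin": 0},
    {"slide": [0,0,0.02],"spin": 0},
    {"slide": [0,0,0],"spin": 0},
    {"slide": [0,0,0],"spin": 0},
    {"slide": [0,0,0],"spin": 0},
  ],
)

```text
clock: 16.7
position: [0.4521, 0.1267, 0.0831]
ee_rot: [0.001, 0.722, 0.692, 0.001]
contact_force: [-0.1, 0.0, 0.1]
width: 0.0854
```

```bash
python3 -c "
from h import *
go(.4517,.1268,.002,87.6)"
```

```text
t 16.7 pos [0.4521 0.1267 0.0831] th 87.53 tilt 0.12 w 0.0854 F [-0.1  0.   0.1] q6 0.17
 spin -0.07 then slide [ 0.0001 -0.0006  0.0811] at old th [ 0.0001 -0.0006  0.0811]
```

Call:
servo_tool(
  increments=[
    {"slide": [0,0,0.015],"spin": 0},
    {"slide": [0,0,0.02],"spin": 0},
    {"slide": [0,0,0.02],"spin": 0},
    {"slide": [0,0,0.016],"spin": 0},
    {"slide": [0,0,0.01],"spin": 0},
    {"slide": [0,0,0],"spin": 0},
    {"slide": [0,0,0],"spin": 0},
  ],
)

```text
clock: 17.4
position: [0.4518, 0.1269, 0.0019]
ee_rot: [0.0, 0.722, 0.692, 0.001]
contact_force: [-0.6, 0.6, 0.4]
width: 0.0854
```

Call:
servo_tool(
  increments=[
    {"slide": [0,0,0],"spin": 0},
    {"slide": [0,0,0],"spin": 0},
    {"slide": [0,0,0],"spin": 0},
    {"slide": [0,0,0],"spin": 0},
    {"slide": [0,0,0],"spin": 0},
    {"slide": [0,0,0],"spin": 0},
    {"slide": [0,0,0],"spin": 0},
    {"slide": [0,0,0],"spin": 0},
  ],
  hand=0,
  newtons=50,
)

```text
clock: 18.2
position: [0.4519, 0.1271, 0.0028]
ee_rot: [0.001, 0.722, 0.692, 0.001]
contact_force: [-1.2, -0.1, 8.1]
width: 0.0579
```

Call:
servo_tool(
  increments=[
    {"slide": [0,0,-0.01],"spin": 0},
    {"slide": [0,0,-0.025],"spin": 0},
    {"slide": [0,0,-0.03],"spin": 0},
    {"slide": [0,0,-0.03],"spin": 0},
    {"slide": [0,0,-0.025],"spin": 0},
    {"slide": [0,0,0],"spin": 0},
    {"slide": [0,0,0],"spin": 0},
  ],
)

```text
clock: 18.9
position: [0.4506, 0.1271, 0.1214]
ee_rot: [0.0, 0.722, 0.692, 0.0]
contact_force: [-0.9, -0.3, -3.6]
width: 0.0577
```

```bash
python3 -c "
from h import *
go(.640,.0888,.12,87.6)
a=eyes.get_image('side')
cv2.imwrite('pics/f7.png',cv2.resize(a[60:260,170:370],None,fx=3,fy=3))"
```

```text
t 18.9 pos [0.4506 0.1271 0.1214] th 87.59 tilt 0.03 w 0.0577 F [-0.9 -0.3 -3.6] q6 0.17
 spin -0.01 then slide [-0.0303  0.1908  0.0015] at old th [-0.0303  0.1909  0.0015]
```

View pics/f7.png

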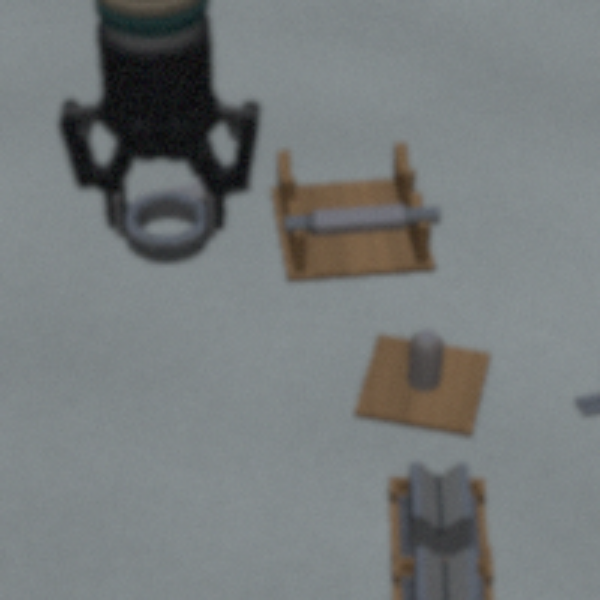

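The big ring is gripped level. Now to the thick post, which leaves ±9 mm of play.

Call:
servo_tool(
  increments=[
    {"slide": [-0.004,0.025,0],"spin": 0},
    {"slide": [-0.005,0.034,0],"spin": 0},
    {"slide": [-0.006,0.036,0],"spin": 0},
    {"slide": [-0.006,0.036,0],"spin": 0},
    {"slide": [-0.005,0.034,0],"spin": 0},
    {"slide": [-0.004,0.0255,0],"spin": 0},
    {"slide": [0,0,0.02],"spin": 0},
    {"slide": [0,0,0],"spin": 0},
  ],
)

```text
clock: 19.75
position: [0.637, 0.0886, 0.0959]
ee_rot: [-0.004, 0.722, 0.692, -0.004]
contact_force: [-1.9, 0.2, -3.4]
width: 0.0578
```

Call:
servo_tool(
  increments=[
    {"slide": [0,0,0.01],"spin": 0},
    {"slide": [0,0,0],"spin": 0},
    {"slide": [0,0,0],"spin": 0},
  ],
)

```text
clock: 20.05
position: [0.6393, 0.0893, 0.0911]
ee_rot: [-0.0, 0.722, 0.692, -0.0]
contact_force: [0.0, -0.9, -2.9]
width: 0.0574
```

```bash
python3 -c "
from h import *
go(.640,.0888,.010,87.6)
a=eyes.get_image('side')
cv2.imwrite('pics/f8.png',cv2.resize(a[100:220,250:380],None,fx=4,fy=4))"
```

```text
t 20.05 pos [0.6393 0.0893 0.0911] th 87.6 tilt 0.05 w 0.0574 F [ 0.  -0.9 -2.9] q6 0.07
 spin 0.0 then slide [-0.0004  0.0008  0.0811] at old th [-0.0004  0.0008  0.0811]
```

View pics/f8.png

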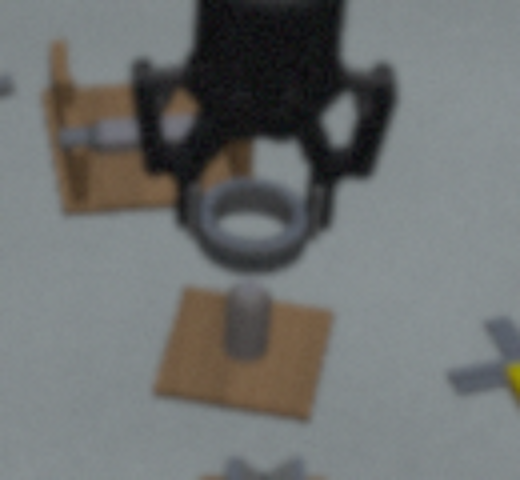

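Call:
servo_tool(
  increments=[
    {"slide": [0,0.0005,0.015],"spin": 0},
    {"slide": [0,0,0.015],"spin": 0},
    {"slide": [0,0,0.015],"spin": 0},
    {"slide": [0,0,0.015],"spin": 0},
    {"slide": [0,0,0.013],"spin": 0},
    {"slide": [0,0,0.003],"spin": 0},
    {"slide": [0,0,0],"spin": 0},
    {"slide": [0,0,0],"spin": 0},
  ],
)

```text
clock: 20.9
position: [0.6412, 0.089, 0.0161]
ee_rot: [0.001, 0.722, 0.692, 0.001]
contact_force: [-0.2, 0.7, -2.7]
width: 0.0576
```

Call:
servo_tool(
  increments=[
    {"slide": [0,0,0.002],"spin": 0},
    {"slide": [0,0,0],"spin": 0},
    {"slide": [0,0,0],"spin": 0},
  ],
)

```text
clock: 21.2
position: [0.6407, 0.089, 0.0136]
ee_rot: [0.0, 0.722, 0.692, 0.0]
contact_force: [0.2, -0.0, -2.8]
width: 0.0575
```

Call:
servo_tool(
  increments=[
    {"slide": [0,0,0.002],"spin": 0},
    {"slide": [0,0,0.001],"spin": 0},
    {"slide": [0,0,0],"spin": 0},
    {"slide": [0,0,0],"spin": 0},
  ],
)

```text
clock: 21.6
position: [0.6407, 0.089, 0.0109]
ee_rot: [0.0, 0.722, 0.692, 0.0]
contact_force: [-1.4, 0.6, 3.5]
width: 0.0576
```

Call:
servo_tool(
  increments=[
    {"slide": [0,0,0],"spin": 0},
    {"slide": [0,0,0],"spin": 0},
    {"slide": [0,0,0],"spin": 0},
    {"slide": [0,0,0],"spin": 0},
    {"slide": [0,0,-0.03],"spin": 0},
    {"slide": [0,0,-0.04],"spin": 0},
    {"slide": [0,0,-0.05],"spin": 0},
    {"slide": [0,0,-0.05],"spin": 0},
  ],
  hand=1,
)

```text
clock: 22.4
position: [0.64, 0.089, 0.1815]
ee_rot: [-0.0, 0.722, 0.692, -0.0]
contact_force: [1.3, -0.1, -0.5]
width: 0.0854
```

Call:
servo_tool(
  increments=[
    {"slide": [0,0,0],"spin": 8.5},
    {"slide": [0,0,0],"spin": 8.5},
    {"slide": [0,0,0],"spin": 8.5},
    {"slide": [0,0,0],"spin": 8.5},
    {"slide": [0,0,0],"spin": 8.5},
    {"slide": [0,0,0],"spin": 8.5},
    {"slide": [0,0,0],"spin": 8.5},
    {"slide": [0,0,0],"spin": 8.5},
  ],
)

```text
clock: 23.2
position: [0.6404, 0.089, 0.1801]
ee_rot: [0.0, 0.986, 0.167, -0.0]
contact_force: [0.0, -0.7, 0.3]
width: 0.0855
```

```bash
python3 -c "
from h import *
go(.451,.3186,.09,19)
a=eyes.get_image('side');cv2.imwrite('pics/f9.png',cv2.resize(a[80:220,190:380],None,fx=4,fy=4))"
```

```text
t 23.2 pos [0.6404 0.089  0.1801] th 19.23 tilt 0.01 w 0.0855 F [ 0.  -0.7  0.3] q6 1.27
 spin 0.23 then slide [-0.1043 -0.2787  0.0901] at old th [-0.1032 -0.2792  0.0901]
```

View pics/f9.png

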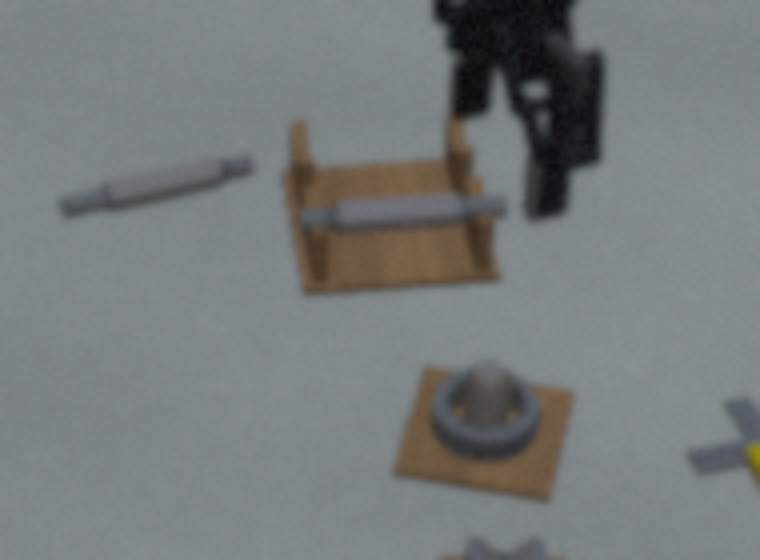

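The big ring is around the thick post. Now I'm going over to the loose plug, staying high.

Call:
servo_tool(
  increments=[
    {"slide": [-0.008,-0.022,0],"spin": 0.2},
    {"slide": [-0.014,-0.038,0],"spin": 0},
    {"slide": [-0.015,-0.04,0],"spin": 0},
    {"slide": [-0.015,-0.04,0],"spin": 0},
    {"slide": [-0.015,-0.04,0],"spin": 0},
    {"slide": [-0.015,-0.04,0],"spin": 0},
    {"slide": [-0.014,-0.038,0],"spin": 0},
    {"slide": [-0.008,-0.021,0],"spin": 0},
  ],
)

```text
clock: 24.05
position: [0.4473, 0.3197, 0.1803]
ee_rot: [-0.0, 0.985, 0.171, -0.0]
contact_force: [-0.6, 0.1, 0.2]
width: 0.0847
```

Call:
servo_tool(
  increments=[
    {"slide": [0,0,0.03],"spin": 0},
    {"slide": [0,0,0.04],"spin": 0},
    {"slide": [0,0,0.03],"spin": 0},
    {"slide": [0,0,0],"spin": 0},
    {"slide": [0,0,0],"spin": 0},
  ],
)

```text
clock: 24.55
position: [0.4499, 0.3177, 0.0804]
ee_rot: [0.0, 0.986, 0.169, -0.0]
contact_force: [-0.5, 0.2, 0.3]
width: 0.0854
```

```bash
python3 -c "
from h import *
go(.451,.3186,.003,19)
a=eyes.get_image('side');cv2.imwrite('pics/f10.png',cv2.resize(a[60:180,160:350],None,fx=4,fy=4))"
```

```text
t 24.55 pos [0.4499 0.3177 0.0804] th 19.46 tilt 0.03 w 0.0854 F [-0.5  0.2  0.3] q6 1.72
 spin 0.46 then slide [ 0.0014 -0.0005  0.0774] at old th [ 0.0014 -0.0005  0.0774]
```

View pics/f10.png

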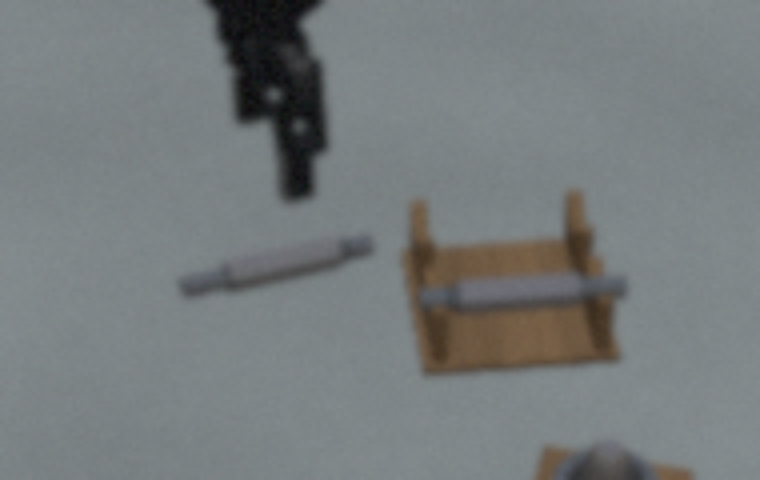

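Call:
servo_tool(
  increments=[
    {"slide": [0.001,0,0.015],"spin": 0.4},
    {"slide": [0,0,0.02],"spin": 0},
    {"slide": [0,0,0.02],"spin": 0},
    {"slide": [0,0,0.015],"spin": 0},
    {"slide": [0,0,0.007],"spin": 0},
    {"slide": [0,0,0],"spin": 0},
    {"slide": [0,0,0],"spin": 0},
  ],
)

```text
clock: 25.3
position: [0.4519, 0.3186, 0.0046]
ee_rot: [-0.0, 0.986, 0.165, 0.001]
contact_force: [-0.7, -0.4, 0.3]
width: 0.0851
```

Call:
servo_tool(
  increments=[
    {"slide": [0,0,0],"spin": 0},
    {"slide": [0,0,0],"spin": 0},
    {"slide": [0,0,0],"spin": 0},
    {"slide": [0,0,0],"spin": 0},
    {"slide": [0,0,0],"spin": 0},
    {"slide": [0,0,0],"spin": 0},
    {"slide": [0,0,0],"spin": 0},
    {"slide": [0,0,0],"spin": 0},
  ],
  hand=0,
  newtons=50,
)

```text
clock: 26.1
position: [0.4509, 0.3181, 0.0036]
ee_rot: [-0.0, 0.986, 0.165, 0.0]
contact_force: [-0.5, -1.0, 5.7]
width: 0.0184
```

Call:
servo_tool(
  increments=[
    {"slide": [0,0,-0.01],"spin": 0},
    {"slide": [0,0,-0.025],"spin": 0},
    {"slide": [0,0,-0.03],"spin": 0},
    {"slide": [0,0,-0.03],"spin": 0},
    {"slide": [0,0,-0.025],"spin": 0},
    {"slide": [0,0,0],"spin": 0},
    {"slide": [0,0,0],"spin": 0},
  ],
)

```text
clock: 26.8
position: [0.4504, 0.3178, 0.1232]
ee_rot: [0.0, 0.986, 0.165, 0.0]
contact_force: [-1.5, -0.1, -2.7]
width: 0.0184
```

```bash
python3 -c "
from h import *
go(.5925,.320,.12,5)
for n in('side','top'): cv2.imwrite(f'pics/f11{n}.png',eyes.get_image(n))
a=cv2.imread('pics/f11side.png');b=cv2.imread('pics/f11top.png')
cv2.imwrite('pics/f11.png',np.hstack([cv2.resize(a[50:180,190:320],None,fx=3,fy=3),cv2.resize(b[150:280,90:220],None,fx=3,fy=3)]))"
```

```text
t 26.8 pos [0.4504 0.3178 0.1232] th 18.98 tilt 0.01 w 0.0184 F [-1.5 -0.1 -2.7] q6 1.73
 spin 13.98 then slide [0.1417 0.0102 0.0032] at old th [0.1351 0.0441 0.0032]
```

View pics/f11.png

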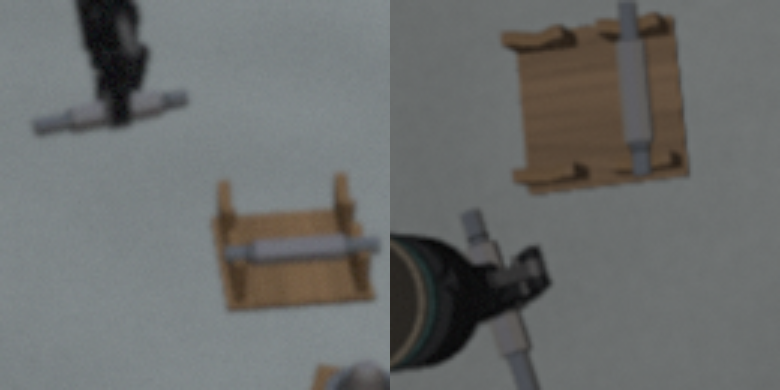

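The plug is gripped near its handle's middle. I'll turn it to 5° and move it over the free cradle.

Call:
servo_tool(
  increments=[
    {"slide": [0,0,0],"spin": 7},
    {"slide": [0,0,0],"spin": 7},
    {"slide": [0.02,0.0015,0],"spin": 0},
    {"slide": [0.03,0.002,0],"spin": 0},
    {"slide": [0.035,0.0025,0],"spin": 0},
    {"slide": [0.03,0.002,0],"spin": 0},
    {"slide": [0.02,0.0015,0],"spin": 0},
    {"slide": [0.0065,0.0005,0],"spin": 0},
  ],
)

```text
clock: 27.7
position: [0.5939, 0.3197, 0.1207]
ee_rot: [0.001, 0.999, 0.043, -0.001]
contact_force: [-0.8, 0.4, -1.6]
width: 0.0185
```

Call:
servo_tool(
  increments=[
    {"slide": [0,0,0.02],"spin": 0},
    {"slide": [0,0,0],"spin": 0},
    {"slide": [0,0,0],"spin": 0},
  ],
)

```text
clock: 28.0
position: [0.5907, 0.32, 0.102]
ee_rot: [0.001, 0.999, 0.044, -0.002]
contact_force: [-0.4, 0.1, -1.3]
width: 0.0187
```

```bash
python3 -c "
from h import *
go(.5925,.320,.034,5)
for n in('side','top'): cv2.imwrite(f'pics/f12{n}.png',eyes.get_image(n))
a=cv2.imread('pics/f12side.png');b=cv2.imread('pics/f12top.png')
p=manip.get_state()['position'];M=R.from_quat(manip.get_state()['ee_rot'],scalar_first=True).as_matrix()
for d in(-.0675,.0615):
  q=p+M[:,0]*d+[0,0,.0064];print(q.round(4),proj('side',q),proj('top',q))
cv2.imwrite('pics/f12.png',np.hstack([cv2.resize(a[60:160,240:340],None,fx=4,fy=4),cv2.resize(b[130:230,105:205],None,fx=4,fy=4)]))"
```

```text
t 28.0 pos [0.5907 0.32   0.102 ] th 5.0 tilt 0.23 w 0.0187 F [-0.4  0.1 -1.3] q6 1.88
 spin -0.0 then slide [0.002  0.0001 0.068 ] at old th [0.002  0.0001 0.068 ]
[0.5247 0.3146 0.11  ] [[258.10663471  93.66818607]] [[130.33636167 212.18033368]]
[0.6533 0.3259 0.11  ] [[309.83071792  90.68180896]] [[125.65608387 150.25335442]]
```

View pics/f12.png

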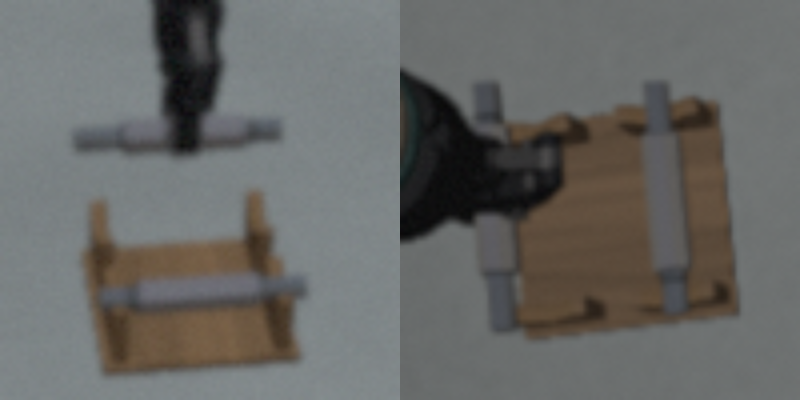

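The held plug is level and over the free cradle. Its ends are at (258.7,94.7) and (310.5,92.2), against a predicted (258.1,93.7) and (309.8,90.7). I'm lowering it.

Call:
servo_tool(
  increments=[
    {"slide": [0.001,0,0.015],"spin": 0},
    {"slide": [0,0,0.018],"spin": 0},
    {"slide": [0,0,0.015],"spin": 0},
    {"slide": [0,0,0.01],"spin": 0},
    {"slide": [0,0,0.005],"spin": 0},
    {"slide": [0,0,0],"spin": 0},
    {"slide": [0,0,0],"spin": 0},
  ],
)

```text
clock: 28.8
position: [0.594, 0.3206, 0.0408]
ee_rot: [-0.0, 0.999, 0.043, 0.001]
contact_force: [0.1, -0.2, -1.3]
width: 0.0183
```

Call:
servo_tool(
  increments=[
    {"slide": [0,0,0.002],"spin": 0},
    {"slide": [0,0,0],"spin": 0},
    {"slide": [0,0,0],"spin": 0},
  ],
)

```text
clock: 29.1
position: [0.5937, 0.3205, 0.0386]
ee_rot: [-0.0, 0.999, 0.043, 0.0]
contact_force: [-0.7, -0.1, -1.7]
width: 0.0183
```

Call:
servo_tool(
  increments=[
    {"slide": [0,0,0.002],"spin": 0},
    {"slide": [0,0,0],"spin": 0},
    {"slide": [0,0,0],"spin": 0},
  ],
)

```text
clock: 29.4
position: [0.5934, 0.3204, 0.0362]
ee_rot: [0.0, 0.999, 0.043, -0.0]
contact_force: [0.1, 0.9, -2.1]
width: 0.0186
```

Call:
servo_tool(
  increments=[
    {"slide": [0,0,0.0015],"spin": 0},
    {"slide": [0,0,0],"spin": 0},
    {"slide": [0,0,0],"spin": 0},
  ],
)

```text
clock: 29.7
position: [0.5935, 0.3204, 0.0347]
ee_rot: [0.0, 0.999, 0.043, -0.0]
contact_force: [-0.1, 0.6, -1.2]
width: 0.0184
```

Call:
servo_tool(
  increments=[
    {"slide": [0,0,0.001],"spin": 0},
    {"slide": [0,0,0],"spin": 0},
    {"slide": [0,0,0],"spin": 0},
  ],
)

```text
clock: 30.0
position: [0.5937, 0.3204, 0.0339]
ee_rot: [0.0, 0.999, 0.044, 0.0]
contact_force: [0.3, -1.3, 0.2]
width: 0.0184
```

Call:
servo_tool(
  increments=[
    {"slide": [0,0,0.001],"spin": 0},
    {"slide": [0,0,0],"spin": 0},
    {"slide": [0,0,0],"spin": 0},
  ],
)

```text
clock: 30.3
position: [0.5937, 0.3205, 0.0336]
ee_rot: [-0.0, 0.999, 0.044, 0.0]
contact_force: [-1.1, -2.3, 5.5]
width: 0.0187
```

It touches at the expected height. I'm opening only part way, because the stored plug is close, and then rising.

Call:
servo_tool(
  increments=[
    {"slide": [0,0,0],"spin": 0},
    {"slide": [0,0,0],"spin": 0},
    {"slide": [0,0,0],"spin": 0},
    {"slide": [0,0,0],"spin": 0},
    {"slide": [0,0,0],"spin": 0},
    {"slide": [0,0,-0.015],"spin": 0},
    {"slide": [0,0,-0.03],"spin": 0},
    {"slide": [0,0,-0.04],"spin": 0},
  ],
  hand=0.5,
)

```text
clock: 31.1
position: [0.5924, 0.3199, 0.1177]
ee_rot: [0.001, 0.999, 0.043, -0.002]
contact_force: [-0.0, 0.3, -0.4]
width: 0.0428
```

Call:
servo_tool(
  increments=[
    {"slide": [0,0,-0.04],"spin": 0},
    {"slide": [-0.04,0,-0.04],"spin": 0},
    {"slide": [-0.05,0,0],"spin": 0},
    {"slide": [-0.05,0,0],"spin": 0},
    {"slide": [-0.05,0,0],"spin": 0},
    {"slide": [-0.05,0,0],"spin": 0},
    {"slide": [0,0,0],"spin": 0},
    {"slide": [0,0,0],"spin": 0},
  ],
)

```text
clock: 31.9
position: [0.3587, 0.3002, 0.1946]
ee_rot: [-0.001, 0.999, 0.044, 0.002]
contact_force: [0.8, 0.6, 0.0]
width: 0.0427
```

```bash
python3 -c "
from h import *
go(.4,.3)
for n in('side','top'): cv2.imwrite(f'pics/g{n}.png',eyes.get_image(n))
a=cv2.imread('pics/gside.png');b=cv2.imread('pics/gtop.png')
cv2.imwrite('pics/g1.png',cv2.resize(a[90:360,200:400],None,fx=2.2,fy=2.2));cv2.imwrite('pics/g2.png',cv2.resize(b[130:230,110:450],None,fx=2.3,fy=2.3))"
```

```text
t 31.9 pos [0.3587 0.3002 0.1946] th 5.06 tilt 0.19 w 0.0427 F [0.8 0.6 0. ] q6 2.03
 spin 0.0 then slide [0.0412 0.0039 0.0001] at old th [0.0412 0.0039 0.0001]
```

View pics/g1.png

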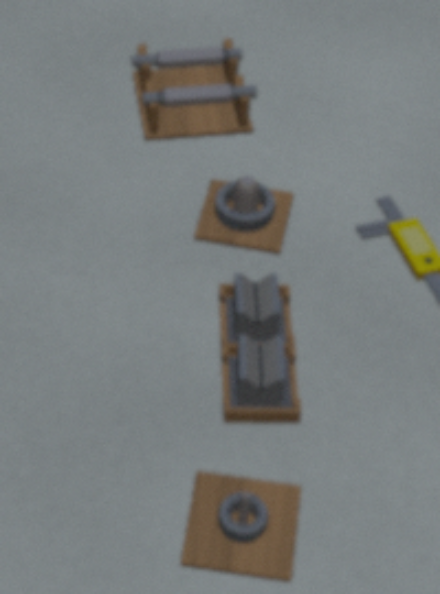

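View pics/g2.png

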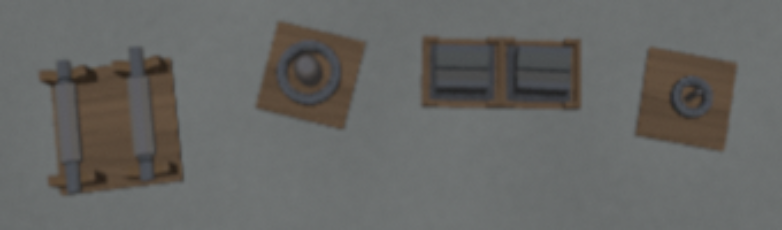

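```bash
python3 - <<'E'
from h import *
np.set_printoptions(precision=4,suppress=True)
im=cv2.imread('pics/gtop.png');i=im.astype(int)
m=((i[...,2]-i[...,0])<=4).astype(np.uint8)&(i.sum(2)<400)
for nm,x0,y0,w,h,z,c in(("big",225,140,45,45,.018,(.640,.0888)),("small",390,152,40,40,.017,(.607,-.2805))):
    g=i[y0:y0+h,x0:x0+w]; k=((g[...,2]-g[...,0])<6).astype(np.uint8)
    # blob nearest centre of base
    n,l,st,ce=cv2.connectedComponentsWithStats(k)
    for j in range(1,n):
        if 60<st[j,4]<900 and st[j,0]>2 and st[j,1]>2 and st[j,0]+st[j,2]<w-2:
            cc=cv2.findContours((l==j).astype(np.uint8),0,1)[0][0].reshape(-1,2)+[x0,y0]
            P=plane("top",cc,z)[:,:2]*1000;e=cv2.fitEllipse(P.astype(np.float32));print(nm,e,np.hypot(*(np.array(e[0])/1000-c)))
a=cv2.imread('pics/top0.png')
for nm,(x,y,w,h) in{"storedplug":(164,148,16,62),"storedV":(332,148,28,24)}.items():
    for n,(A,B) in{"top":(a,im)}.items():
        (dx,dy),r=cv2.phaseCorrelate(cv2.cvtColor(A[y:y+h,x:x+w],6).astype(np.float32),cv2.cvtColor(B[y:y+h,x:x+w],6).astype(np.float32));print(nm,dx,dy,r)
def crop(n,x0,y0,w,h,f): return cv2.convertScaleAbs(cv2.resize(cv2.imread(f"pics/g{n}.png")[y0:y0+h,x0:x0+w],None,fx=f,fy=f,interpolation=cv2.INTER_CUBIC),alpha=1.5)
cv2.imwrite("pics/h1.png",np.hstack([crop("top",122,145,75,75,7),crop("side",255,105,38*1,75,7)]))
cv2.imwrite("pics/h2.png",crop("top",288,140,80,45,9))
E
```

```text
big ((640.340576171875, 89.5491714477539), (59.96847915649414, 60.345306396484375), 124.50870513916016) 0.0008229519955493731
small ((607.0890502929688, -282.6890869140625), (38.09413528442383, 39.3013916015625), 38.05018997192383) 0.002190897412476792
storedplug -0.012405401380870984 0.06087894477328959 0.9658420020714402
storedV -0.06399106530024667 -0.0781718854205895 0.9809133539597193
```

View pics/h1.png

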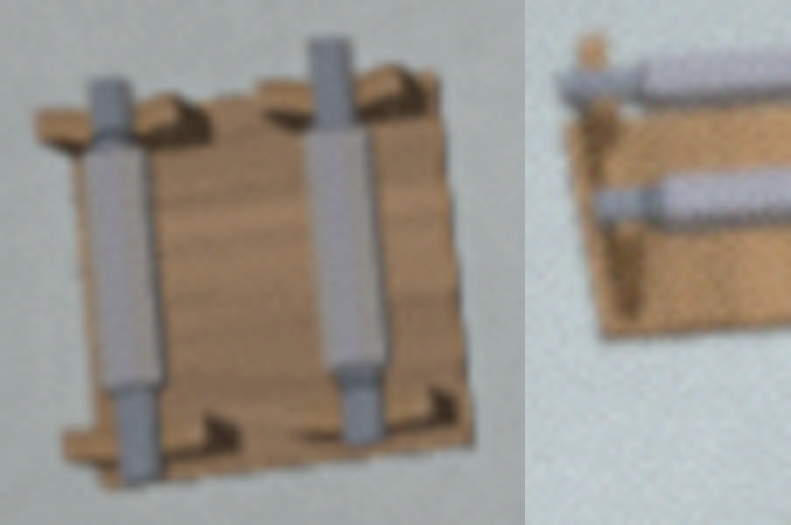

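View pics/h2.png

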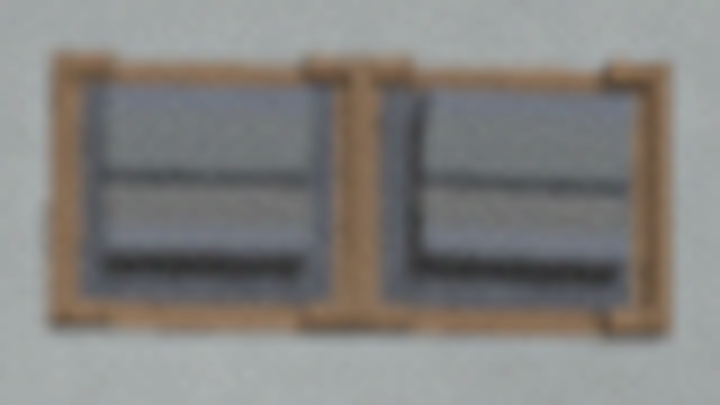

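The plug rests in both notches and lies parallel to the stored one. The V-block is centred in its bay. Both rings measure within about 2 mm of their posts, and the stored pieces moved less than 0.1 px. I'm handing in.

```bash
python3 -c "
from h import *
manip.sign_off();print(manip.get_state()['clock'])"
```

```text
the job is handed in; nothing more can be done
the job is handed in; nothing more can be done
```

All four gauges are in their holders and the job is handed in, at about 32 s of the 96 s allowed. I lowered each one in small steps until the wrist force showed contact, then let go and moved the arm clear.

What the last pictures and measurements showed:
- **Big ring:** around the thick post, its centre 0.8 mm from the measured post position.
- **Small ring:** around the thin post, its centre 2.2 mm from the measured post position.
- **Plug gauge:** resting in both V notches of the free cradle, parallel to the stored plug by eye. I released it at about (0.594, 0.320), within about 2 mm of the estimated cradle point.
- **V-block:** upright and well inside the free bay by eye. I released it about 1 mm from the estimated bay centre.
- **Stored plug and V-block:** shifted less than 0.1 pixel (about 0.2 mm) in the top view.

**What disagreed:**
- The gripper closed to 35.6 mm on the 40 mm small ring and 57.6 mm on the 62 mm big ring. I paused to check the small ring, and it was level and centred; the big ring also looked level, so I carried on. I did not find the cause.
- The first two move calls were refused for a missing field. Nothing moved.

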